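# Set up the specimen cabinet for a photograph

### The arm

A 7-joint arm with a two-finger parallel gripper is mounted at the origin on a cart in front of the work surface, level with it; the furniture and walls round the work are solid. World frame = base frame: x ahead of the robot, y to its left, z up, the work surface at z = 0. Lengths are in m, angles in rad, forces in N, time in s.
With the tool pointing down it reaches from about 0.425 to 0.95 m from the base axis. Payload 16.7 kg.
Tool frame: the origin (TCP) lies on the centre line of the jaws, within the pads' length; the fingertips stand 25 mm ahead of it and the grasp point (between the pads) lies 6 mm ahead of it; z points along the fingers, y is the line along which they close (so a half turn about z gives the same grasp; the last joint's range is limited). The gripper opens to 94 mm and grips with 3 to 60 N. Pads are 16 mm wide; open, the fingers measure 119 mm over their backs; the gripper's body (75 mm by 177 mm) begins 78 mm behind the grasp point.
Start: joints at [-1.298, 0.426, 0.074, 1.606, -0.034, 1.111, -0.067], TCP at [0.276, 0.616, 0.23] pointing down, gripper open.
Joint ranges: [-2.85, 2.85], [-0.5, 2.14], [-1.23, 1.37], [0.21, 2.46], [-1.02, 4.16], [0.16, 2.05], [-2.73, 2.73]. Speed limits (rad/s): [1.89, 1.89, 2.39, 2.39, 3.01, 3.01, 3.01].

### API

Orientations are given as a unit quaternion [x, y, z, w].
In Python, from plant import arm, grab_frame gives the robot as it stands.
- The arm moves only by the shell command python3 -m inch 'ROWS'. ROWS is JSON, a list of rows, each a list of 3 entries, a list of its own where there are three numbers: the shift along the tool's x, y, z in cm, then the turn, a rotation vector about the tool's x, y, z in degrees, then the gripper command: -1 is fully open, 1 is shut, values between are in proportion. A call has 1 to 8 rows; each row is the pose to reach, as a shift and turn from the pose commanded when the call began, along the tool's axes at that moment; what a row does not reach only later rows make up. A row lasts 1/8 s, in which the tool goes at most 62.5 mm and 10.7 degrees, less where a joint would pass 70% of its speed; a pose out of reach is approached as far as the arm can. A call with a gripper value outside its range is refused whole. The fingers move at their own pace and stop on an object; the grip force is fixed at half the most. Time passes only in rows, so rows that repeat a pose let the fingers close. It gives the time, the measured TCP pose, the force, the opening and the grip force at its end, in the units of the state.
- arm.get_obs(): the state, without advancing time (a new reading comes with each control period).
- grab_frame(name): name is "scene" or "top"; returns a dict with "img" (384x512x3 uint8, blue, green, red), "intrinsics" (3x3 intrinsics, pixels), "rvec" (rotation vector, rad) and "tvec" (3), from world to camera coordinates, as OpenCV has them. Camera axes: x right, y down, z forward; pixel columns grow to the right and rows downward; lengths in m; the calibration is good to about 2 mm. A picture is of the moment at which its call begins. There is no depth.
- arm.close_job(): hands the job in; it is judged then, once.
The state is a dict: "t": time; "joint_pos": joint angles; "joint_velocities": joint speeds; "tau": joint torques, N m; "position": TCP position; "eef_rot": TCP orientation; "wrist_force": force on the tool from outside, world axes, zero at the start; "moment": the same for the moment, N m; "grip_width": finger opening in m; "grasp_force": force on a finger pad.
Only numpy, scipy, OpenCV 4.12 (cv2) and the standard library are available. Lean on these libraries where they do the work, as an engineer would, in place of code of your own. Each camera call takes 0.05 s, during which the arm holds its last target. There are 200 camera calls.

### The job

Set up the little wooden specimen cabinet for a photograph: pull its drawer of amber all the way out to its stop, then take the reflector flap lying on the cabinet by the round pin on its side and swing it up to its balance point, standing straight upright, and hold it there. Do not let the flap go over forward onto the stones, leave the drawer out, and do not disturb the things standing around. The program finishes while the gripper is still holding the flap balanced.

Things in the scene. Friction and masses are not known exactly. Their poses are not given: they have to be found in the camera images.
- drawer_handle (a point): middle of the drawer's straight steel bar handle, round, 10 mm thick, 84 mm long along y, 45 mm out from the drawer front (clear gap 40 mm), 62 mm above the table, 18 mm below the cabinet's top. It moves with the drawer; axes as the cabinet's
- drawer_box (a joint): how far the drawer is out, m: 0 shut, 0.08 at its stop; it slides level along the handle point's -x with about 1 N of friction and stays where it is left. It may start up to 20 mm out
- flap_hinge (a point): point on the flap's hinge line (which runs along y above the front edge of the cabinet's top), level with the gripping place of the pin: 66 mm forward (-x) of the cabinet's middle, 106 mm to its right (-y), 26 mm outside its right wall, 93 mm above the table. Fixed to the cabinet; axes as the cabinet's
- flap_pin (a point): gripping place of the black round pin, 14 mm thick, that sticks out 51 mm along -y from the flap's right edge near its free edge; 31 mm out from that edge, 20 mm short of the pin's end, 90 mm from the hinge line. At the start it overhangs the cabinet's right side with free space under it, 93 mm above the table. Turns with the flap
- reflector (a joint): angle of the flap (white panel in an aluminium frame, 98 mm from hinge to free edge, 150 mm wide, 8 mm thick), rad: 0 lying level back on the cabinet's top (start), 1.57 straight upright = balance point, 3.08 fallen forward over the drawer. Hinge nearly free; 0.1 to 0.2 kg; falls either way if let go off balance
- stone_a: bystander: orange-brown amber piece, 31x49x16 mm, loose, left of the drawer; origin under its centre
- stone_b: bystander: round amber piece, 27x40x30 mm, loose, right of the cabinet's front; origin under its centre
- cone: bystander: grey cone-shaped weight, 49x49x76 mm, loose, left of the cabinet; origin under its centre
- pocket_loupe: bystander: small folding loupe, 29x39x16 mm, loose, to the right in front of the cabinet; origin under its centre
- marker: bystander: lying capsule with white ends, 17x59x17 mm, loose, left of the cabinet; origin under its centre
- cabinet: fixed wooden specimen cabinet, 160 mm deep (x), 160 mm wide (y), 80 mm high, with one drawer in its front; origin at the centre of its underside on the table; x points from its front to its back, y to the left seen from in front, z up

How it is judged:
On the way, in this order (a step that is already met when the one before it is completed fails the run):
1. the drawer is pulled out to its stop while the flap still lies on the cabinet (value of joint drawer_box above 0.075 m and value of joint reflector below 0.15 rad), for 0.2 s.
2. the flap is lifted part of the way by the gripper, the drawer staying out (value of joint drawer_box above 0.07 m and value of joint reflector above 0.5 rad and contact force between the fingers and reflector above 0.5 N), for 0.1 s.
At the end, for the whole second after the job is handed in: the drawer is out to its stop (within 10 mm), the flap stands still within 4 degrees of straight upright, and the gripper's fingers are holding it (contact of more than 0.5 N) (value of joint drawer_box above 0.07 m and value of joint reflector between 1.5 and 1.64 rad and velocity of joint reflector between -0.1 and 0.1 rad/s and contact force between the fingers and reflector above 0.5 N); the arm keeps its last pose, push and grip.
It fails at once if the flap goes over forward (more than 20 degrees past upright) (value of joint reflector above 1.92 rad).
It fails at once if a bystander is shoved more than 20 mm or tipped over (distance of any of stone_a, stone_b, cone, pocket_loupe, marker from where it was at the start of the episode above 0.02 m or angle between cone's own z axis and vertical above 0.6 rad).
It also fails if it takes over 48 s, if anything falls off the work surface, if the arm or the gripper's body presses on something with over 40 N, if the wrist force passes 120 N, or if a joint passes its speed limit or range.

## Working session

There is one attempt and no reset: what is moved stays moved. The work goes in short steps, Python scripts to look and compute and a shell command to move; the robot and the scene stay as the last step left them, time stands still between calls to the robot, and variables do not carry over. Pictures are saved under pics/ and viewed, at most 10 in all, crops included, and the job is handed in when it is done.

```bash
mkdir -p pics
cat > h.py <<'E'
import numpy as np,cv2
from plant import arm,grab_frame
from scipy.spatial.transform import Rotation as R
def ray(f,u,v):
    Rm=cv2.Rodrigues(np.array(f["rvec"],float))[0];t=np.array(f["tvec"],float).ravel()
    K=np.array(f["intrinsics"]);d=Rm.T@np.linalg.inv(K)@[u,v,1];return -Rm.T@t,d
def onz(f,u,v,z):
    o,d=ray(f,u,v);return o+d*(z-o[2])/d[2]
def proj(f,p):
    return cv2.projectPoints(np.array(p,float).reshape(-1,3),np.array(f["rvec"],float),np.array(f["tvec"],float),np.array(f["intrinsics"],float),None)[0].reshape(-1,2)
E
python3 - <<'E'
from h import *
for n in("top","scene"):
    f=grab_frame(n);cv2.imwrite(f"pics/{n}0.png",f["img"]);print(n,ray(f,256,192))
o=arm.get_obs();print(o["t"],o["position"],R.from_quat(o["eef_rot"]).as_matrix().round(3),o["grip_width"])
E
```

```text
top (array([0.39632278, 0.03706458, 0.9258189 ]), array([ 2.19734128e-01,  8.15777754e-04, -9.75614389e-01]))
scene (array([ 0.08008247, -0.32743846,  0.74172292]), array([ 0.5665676 ,  0.38477821, -0.72868364]))
0.1 [0.2762119  0.61548342 0.2298311 ] [[-0.912  0.409 -0.   ]
 [ 0.409  0.912 -0.001]
 [-0.    -0.001 -1.   ]] 0.09385926492357217
```

View pics/top0.png

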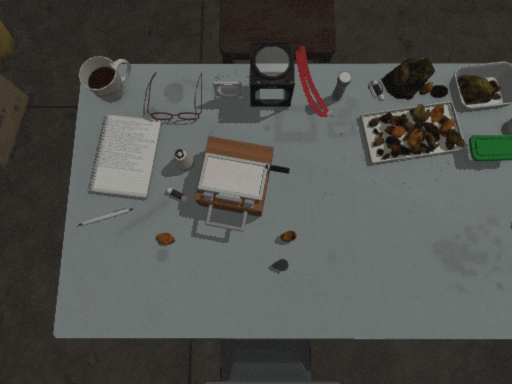

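View pics/scene0.png

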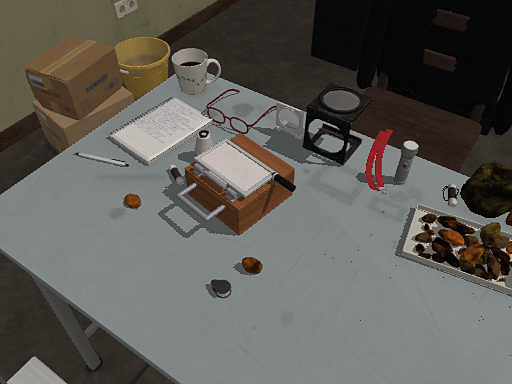

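The top view shows the cabinet at about (235,176), with the pin running right from (268,168) to (289,170) and the bar handle from (207,226) to (243,229). Next I'll enlarge this area to read it more precisely.

Run:
```python
from h import *
a=cv2.imread("pics/top0.png")[130:240,150:300];b=cv2.imread("pics/scene0.png")[125:245,160:310]
cv2.imwrite("pics/c.png",np.hstack([cv2.resize(a[:110,30:],None,fx=4,fy=4),cv2.resize(b[:110,:],None,fx=4,fy=4)])[:, :]) if 0 else cv2.imwrite("pics/c.png",cv2.resize(a,None,fx=5,fy=5))
f=grab_frame("top")
for n,p,z in [("backL",(208,138),.08),("backR",(273,148),.08),("pin tip",(289,170),.093),("pin root",(269,168),.093),("hL",(207,226),.062),("hR",(243,229),.062),("stoneB",(288,237),.01),("loupe",(281,265),.01),("stoneA",(165,239),.01),("marker",(176,194),.01),("cone",(183,160),.04)]:
    print(n,onz(f,*p,z).round(3))
```

```text
backL [0.72  0.153 0.08 ]
backR [ 0.695 -0.003  0.08 ]
pin tip [ 0.636 -0.039  0.093]
pin root [0.641 0.007 0.093]
hL [0.509 0.152 0.062]
hR [0.502 0.068 0.062]
stoneB [ 0.489 -0.041  0.01 ]
loupe [ 0.421 -0.023  0.01 ]
stoneA [0.484 0.262 0.01 ]
marker [0.597 0.24  0.01 ]
cone [0.678 0.22  0.04 ]
```

View pics/c.png

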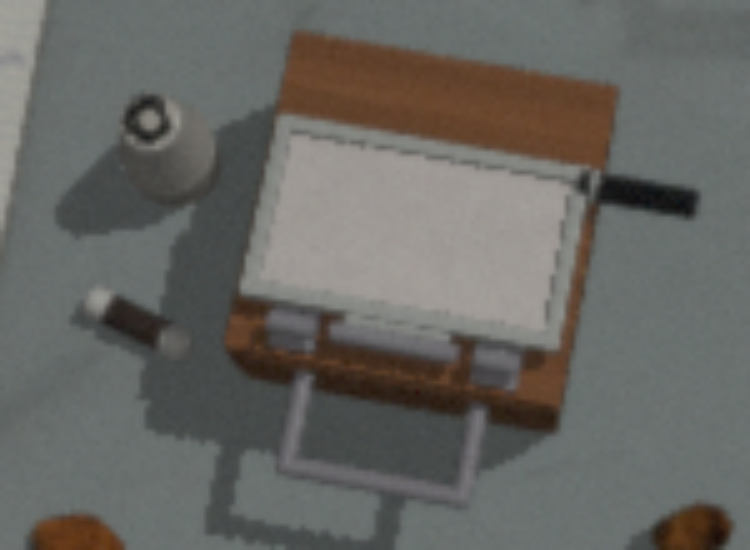

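The crop shows cabinet corners at top-image pixels (209,136.4), (273.6,148), (195.6,199.4) and (262,211.6). The handle ends are at (207,223.4) and (243,229.4), and the pin runs from (270,167.6) to (289.4,170).

Run:
```python
from h import *
f=grab_frame("top")
P=[onz(f,*p,.08) for p in[(209,136.4),(273.6,148),(195.6,199.4),(262,211.6)]]
x=P[0]-P[2]+P[1]-P[3];y=P[0]-P[1]+P[2]-P[3]
print("edges",np.linalg.norm(P[0]-P[1]),np.linalg.norm(P[0]-P[2]))
yaw=np.arctan2(x[1]-0,x[0]);yaw2=np.arctan2(-y[0],y[1]);print("yaw",yaw,yaw2)
H=[onz(f,*p,.062) for p in[(207,223.4),(243,229.4)]];Hm=sum(H)/2;dh=H[0]-H[1];print("handle",Hm,np.linalg.norm(dh),np.arctan2(-dh[0],dh[1]))
pt=onz(f,289.4,170,.093);pr=onz(f,270,167.6,.093);print("pin",pr,pt)
yw=(yaw+yaw2)/2;c=np.mean(P,0);Rz=R.from_euler('z',yw).as_matrix();c[2]=0
print("c",c,"yaw",yw)
print("drawer",-66*0-((Rz.T@(Hm-c))[0]+.125))
hin=c+Rz@[-.066,-.106,.093];print("hinge",hin,"pin pred",hin+Rz@[.09,0,0],"pin seen",pt+Rz@[0,.02,0])
s=grab_frame("scene")
print(proj(s,[Hm,pt,pr,*P]).round(1).tolist())
# desired tool: z down, y along cabinet x (closing along x)
q=R.from_quat(arm.get_obs()["eef_rot"])
for k in(0,180):
    T=R.from_matrix(Rz@np.array([[0,1,0],[1,0,0],[0,0,-1]]))*R.from_euler('z',k,degrees=True)
    print("turn",(q.inv()*T).as_rotvec(degrees=True))
print("shift to handle z.13",q.inv().apply(np.array([*Hm[:2],.13])-arm.get_obs()["position"])*100)
```

```text
edges 0.15835681869812684 0.15751160840292944
yaw -0.1769977756578082 -0.1860811585033653
handle [0.50847577 0.11034647 0.062     ] 0.08561036154361157 -0.1652400903035537
pin [0.64217808 0.00512892 0.093     ] [ 0.63634506 -0.03995693  0.093     ]
c [0.63222006 0.08724833 0.        ] yaw -0.18153946708058674
drawer 0.0008810207058548292
hinge [ 0.54816699 -0.00509387  0.093     ] pin pred [ 0.63668801 -0.02134282  0.093     ] pin seen [ 0.63995594 -0.02028559  0.093     ]
[[193.1, 206.4], [295.1, 187.5], [276.8, 176.4], [240.7, 132.3], [294.5, 167.7], [185.5, 167.9], [238.8, 209.0]]
turn [-2.97475001e-02  2.33127669e-02  7.62333890e+01]
turn [-2.48965031e-02 -3.17683752e-02 -1.03766605e+02]
shift to handle z.13 [-41.8737277  -36.58692059  10.03948406]
```

```bash
python3 -m inch '[[[-41.9,-36.6,5],[0,0,76.2],0.25],[[-41.9,-36.6,5],[0,0,76.2],0.25],[[-41.9,-36.6,5],[0,0,76.2],0.25],[[-41.9,-36.6,5],[0,0,76.2],0.25],[[-41.9,-36.6,5],[0,0,76.2],0.25],[[-41.9,-36.6,5],[0,0,76.2],0.25],[[-41.9,-36.6,5],[0,0,76.2],0.25],[[-41.9,-36.6,5],[0,0,76.2],0.25]]'
cat > go.py <<'E'
import sys
from h import *
# target xyz of TCP in world, tool y along cabinet x
yw=-.178;Rz=R.from_euler('z',yw).as_matrix();T=R.from_matrix(Rz@np.array([[0,1,0],[1,0,0],[0,0,-1]]))
def st(*p):
    o=arm.get_obs();q=R.from_quat(o["eef_rot"]);x=np.array(o["position"])
    print("t",o["t"],"pos",x.round(4),"w",round(o["grip_width"],4),"gf",o["grasp_force"],"F",np.round(o["wrist_force"],1),"turn",(q.inv()*T).as_rotvec(degrees=True).round(2))
    if p: print("shift cm",(q.inv().apply(np.array(p)-x)*100).round(2))
if __name__=="__main__": st(*map(float,sys.argv[1:]))
E
python3 go.py .5085 .1103 .18
```

```text
t: 1.25
position: [0.485, 0.1617, 0.1859]
eef_rot: [0.769, 0.639, 0.0, -0.0]
wrist_force: [1.3, 0.4, -0.5]
grip_width: 0.0352
grasp_force: 0.0
t 1.25 pos [0.485  0.1617 0.1859] w 0.0352 gf 0.0 F [ 1.3  0.4 -0.5] turn [ 0.03 -0.04 -0.35]
shift cm [-4.62  3.25  0.58]
```

```bash
python3 -m inch '[[[0,0,0],[0,0,0],0.25],[[0,0,0],[0,0,0],0.25]]' >/dev/null; python3 go.py .5085 .1103 .068
python3 - <<'E'
from h import *
f=grab_frame("top");cv2.imwrite("pics/t1.png",cv2.resize(f["img"][110:270,150:310],None,fx=3.5,fy=3.5,interpolation=2))
E
```

```text
t 1.5 pos [0.4843 0.1636 0.1857] w 0.0353 gf 0.0 F [-0.5  0.1 -0.1] turn [-0.01 -0.01 -0.18]
shift cm [-4.81  3.35 11.77]
```

View pics/t1.png

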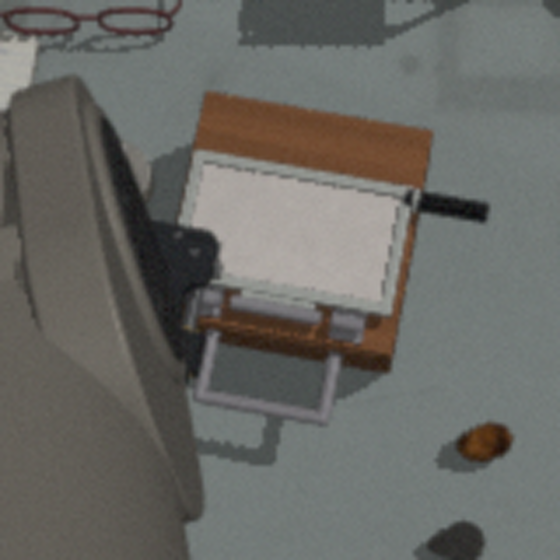

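The top view shows the gripper at the left, short of the handle, which runs from about (198,398) to (325,418) in the crop and has not moved. I'll move over it and go down.

```bash
python3 -m inch '[[[-4.8,3.35,3],[0,0,0],0.25],[[-4.8,3.35,3],[0,0,0],0.25],[[-4.8,3.35,7],[0,0,0],0.25],[[-4.8,3.35,11.8],[0,0,0],0.25],[[-4.8,3.35,11.8],[0,0,0],0.25],[[-4.8,3.35,11.8],[0,0,0],0.25]]' >/dev/null; python3 go.py .5085 .1103 .068
python3 -m inch '[[[0,0,0],[0,0,0],1],[[0,0,0],[0,0,0],1],[[0,0,0],[0,0,0],1],[[0,0,0],[0,0,0],1]]'; python3 go.py .5085 .1103 .068
```

```text
t 2.3 pos [0.5092 0.1109 0.0691] w 0.0351 gf 0.0 F [ 1.2 -0.4  0.8] turn [ 0.04 -0.03 -0.11]
shift cm [-0.08 -0.06  0.11]
t: 2.8
position: [0.5092, 0.1103, 0.0684]
eef_rot: [0.768, 0.64, 0.001, 0.0]
wrist_force: [-0.4, 0.8, 9.0]
grip_width: 0.0093
grasp_force: 30.0
t 2.8 pos [0.5092 0.1103 0.0684] w 0.0093 gf 30.0017049908638 F [-0.4  0.8  9. ] turn [ 0.05 -0.05 -0.17]
shift cm [-0.02 -0.06  0.04]
```

```bash
python3 -m inch '[[[0,-1.5,0],[0,0,0],1],[[0,-3,0],[0,0,0],1],[[0,-4.5,0],[0,0,0],1],[[0,-6,0],[0,0,0],1],[[0,-7,0],[0,0,0],1],[[0,-7.8,0],[0,0,0],1],[[0,-7.8,0],[0,0,0],1],[[0,-7.8,0],[0,0,0],1]]'; python3 go.py
```

```text
t: 3.8
position: [0.4319, 0.1245, 0.0683]
eef_rot: [0.768, 0.64, 0.001, -0.0]
wrist_force: [-1.3, 1.0, 12.5]
grip_width: 0.0089
grasp_force: 30.0
t 3.8 pos [0.4319 0.1245 0.0683] w 0.0089 gf 30.00248283147812 F [-1.3  1.  12.5] turn [ 0.04 -0.06 -0.16]
```

```bash
python3 -m inch '[[[0,-0.2,0],[0,0,0],1],[[0,-0.4,0],[0,0,0],1],[[0,-0.4,0],[0,0,0],1],[[0,-0.4,0],[0,0,0],1]]'; python3 go.py
```

```text
t: 4.3
position: [0.4313, 0.1247, 0.0685]
eef_rot: [0.768, 0.64, 0.003, 0.002]
wrist_force: [21.9, -5.0, -13.7]
grip_width: 0.0091
grasp_force: 30.0
t 4.3 pos [0.4313 0.1247 0.0685] w 0.0091 gf 29.99650239944458 F [ 21.9  -5.  -13.7] turn [ 0.4  -0.1  -0.23]
```

```bash
python3 -m inch '[[[0,0.35,0],[0,0,0],1],[[0,0.35,0],[0,0,0],0.25],[[0,0.35,0],[0,0,0],0.25],[[0,0.35,0],[0,0,0],0.25],[[0,0.35,-5],[0,0,0],0.25],[[0,0.35,-11],[0,0,0],0.1],[[0,0.35,-13],[0,0,0],0.1],[[0,0.35,-13],[0,0,0],0.1]]'; python3 go.py .6385 -.0205 .18
```

```text
t: 5.3
position: [0.4319, 0.1248, 0.1989]
eef_rot: [0.768, 0.64, 0.002, -0.0]
wrist_force: [0.1, 1.4, -0.6]
grip_width: 0.0422
grasp_force: 0.0
t 5.3 pos [0.4319 0.1248 0.1989] w 0.0422 gf 0.0 F [ 0.1  1.4 -0.6] turn [ 0.09 -0.15 -0.15]
shift cm [-10.59  22.93   1.9 ]
```

```bash
python3 -m inch '[[[-10.6,22.9,1.5],[0,0,0],0.1],[[-10.6,22.9,1.5],[0,0,0],0.1],[[-10.6,22.9,1.5],[0,0,0],0.1],[[-10.6,22.9,1.5],[0,0,0],0.1],[[-10.6,22.9,1.5],[0,0,0],0.1],[[-10.6,22.9,1.5],[0,0,0],0.1],[[-10.6,22.9,1.5],[0,0,0],0.1]]' >/dev/null; python3 go.py .6385 -.0205 .099
python3 - <<'E'
from h import *
f=grab_frame("scene");cv2.imwrite("pics/s2.png",cv2.resize(f["img"][60:260,120:380],None,fx=3,fy=3,interpolation=2))
E
```

```text
t 6.175 pos [ 0.6367 -0.0201  0.1822] w 0.0424 gf 0.0 F [-1.   0.1  0. ] turn [-0.06 -0.02 -0.1 ]
shift cm [-0.01  0.2   8.32]
```

View pics/s2.png

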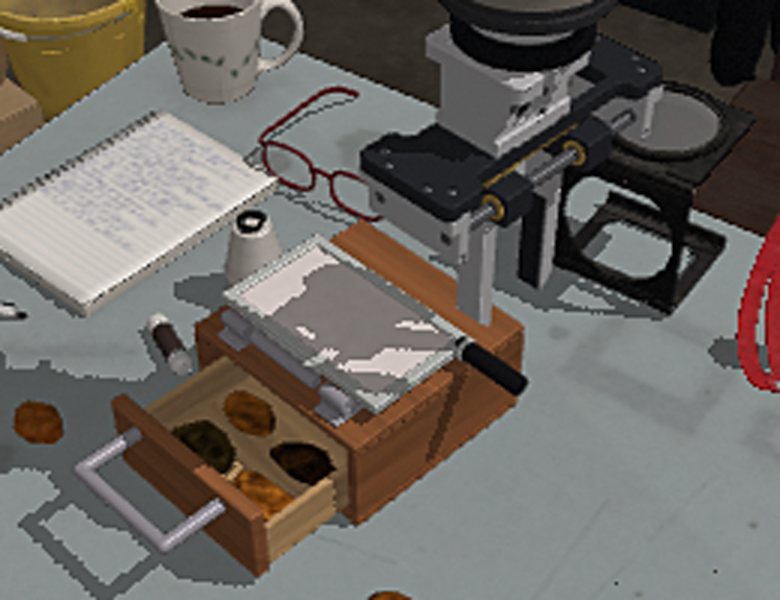

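The scene view shows the drawer fully out and the fingers straddling the pin, around (490,365) in the crop, from above. Next I'll go down and grip.

```bash
python3 -m inch '[[[0,0.2,4],[0,0,0],0.1],[[0,0.2,7],[0,0,0],0.1],[[0,0.2,8.3],[0,0,0],0.1],[[0,0.2,8.3],[0,0,0],0.1],[[0,0.2,8.3],[0,0,0],0.1]]' >/dev/null; python3 go.py .6385 -.0205 .099
python3 -m inch '[[[0,0,0],[0,0,0],1],[[0,0,0],[0,0,0],1],[[0,0,0],[0,0,0],1],[[0,0,0],[0,0,0],1]]'; python3 go.py .6385 -.0205 .099
```

```text
t 6.85 pos [ 0.6402 -0.0215  0.101 ] w 0.0421 gf 0.0 F [ 0.2  1.2 -0.5] turn [ 0.09 -0.03 -0.15]
shift cm [ 0.06 -0.19  0.2 ]
t: 7.35
position: [0.6379, -0.0212, 0.0997]
eef_rot: [0.768, 0.64, -0.001, -0.002]
wrist_force: [-13.4, 2.7, 11.8]
grip_width: 0.0129
grasp_force: 30.0
t 7.35 pos [ 0.6379 -0.0212  0.0997] w 0.0129 gf 30.003676414489746 F [-13.4   2.7  11.8] turn [-0.22 -0.03 -0.17]
shift cm [0.08 0.05 0.07]
```

```bash
python3 -m inch '[[[0,-0.15,0],[0,0,0],1],[[0,-0.2,-0.8],[0,0,0],1],[[0,-0.3,-1.56],[0,0,0],1],[[0,-0.45,-2.33],[0,0,0],1],[[0,-0.7,-3.08],[0,0,0],1],[[0,-1.35,-4.5],[0,0,0],1],[[0,-2.25,-5.8],[0,0,0],1],[[0,-2.25,-5.8],[0,0,0],1]]'; python3 go.py
python3 - <<'E'
from h import *
f=grab_frame("scene");cv2.imwrite("pics/s3.png",cv2.resize(f["img"][60:260,120:380],None,fx=3,fy=3,interpolation=2))
E
```

```text
t: 8.35
position: [0.6186, -0.0178, 0.1598]
eef_rot: [0.768, 0.64, 0.002, 0.001]
wrist_force: [6.7, -2.4, 5.7]
grip_width: 0.0131
grasp_force: 30.0
t 8.35 pos [ 0.6186 -0.0178  0.1598] w 0.0131 gf 30.002972781658173 F [ 6.7 -2.4  5.7] turn [ 0.22 -0.06 -0.18]
```

View pics/s3.png

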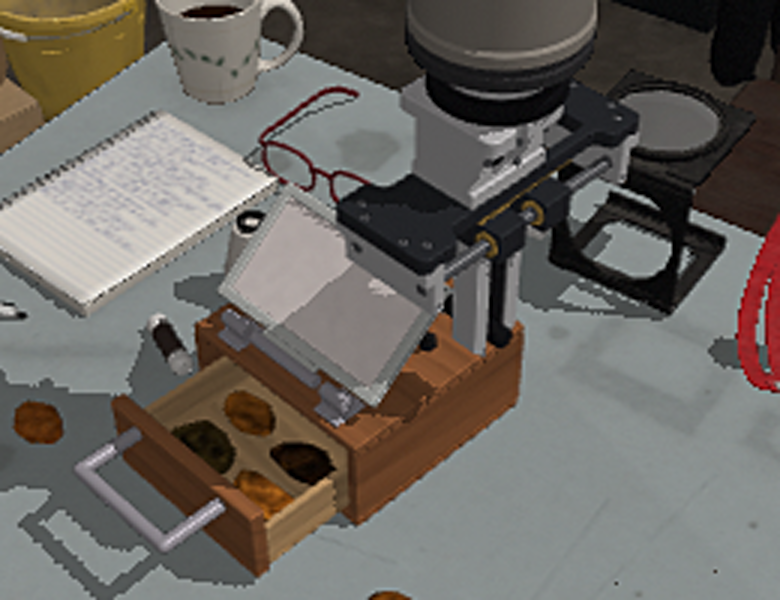

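The scene view shows the flap lifted about 40°, with the pin held and the drawer still out. Forces are small, so I'll go on to about 70°.

```bash
python3 -m inch '[[[0,-0.5,-0.6],[0,0,0],1],[[0,-1.03,-1.15],[0,0,0],1],[[0,-1.65,-1.65],[0,0,0],1],[[0,-2.32,-2.08],[0,0,0],1],[[0,-3.03,-2.45],[0,0,0],1],[[0,-3.75,-2.77],[0,0,0],1],[[0,-3.75,-2.77],[0,0,0],1],[[0,-3.75,-2.77],[0,0,0],1]]'; python3 go.py
```

```text
t: 9.4
position: [0.583, -0.0112, 0.1874]
eef_rot: [0.768, 0.64, 0.002, 0.002]
wrist_force: [6.9, -1.2, 16.6]
grip_width: 0.0134
grasp_force: 30.0
t 9.4 pos [ 0.583  -0.0112  0.1874] w 0.0134 gf 30.00318467617035 F [ 6.9 -1.2 16.6] turn [ 0.31 -0.06 -0.18]
```

```bash
python3 -m inch '[[[0,-0.6,-0.25],[0,0,0],1],[[0,-1.2,-0.42],[0,0,0],1],[[0,-1.75,-0.55],[0,0,0],1],[[0,-2.3,-0.65],[0,0,0],1],[[0,-2.9,-0.72],[0,0,0],1],[[0,-3.4,-0.75],[0,0,0],1],[[0,-3.4,-0.75],[0,0,0],1],[[0,-3.4,-0.75],[0,0,0],1]]'; python3 go.py .5484 -.0051 .193;python3 - <<'E'
from h import *
for n,s in(("top",np.s_[110:270,150:310]),("scene",np.s_[60:260,120:380])):
    f=grab_frame(n);cv2.imwrite(f"pics/{n}9.png",f["img"]);cv2.imwrite(f"pics/{n}9c.png",cv2.resize(f["img"][s],None,fx=3,fy=3,interpolation=2))
E
```

```text
t: 10.4
position: [0.5469, -0.0045, 0.193]
eef_rot: [0.768, 0.64, -0.0, -0.0]
wrist_force: [1.5, 2.5, 7.9]
grip_width: 0.013
grasp_force: 30.0
t 10.4 pos [ 0.5469 -0.0045  0.193 ] w 0.013 gf 30.00312030315399 F [1.5 2.5 7.9] turn [-0.02 -0.01 -0.16]
shift cm [-0.03  0.16  0.  ]
```

View pics/scene9c.png

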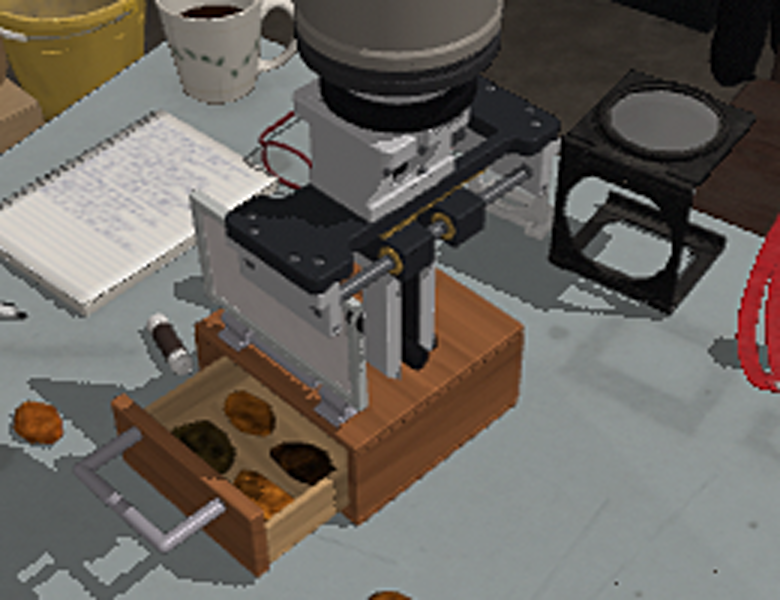

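View pics/top9c.png

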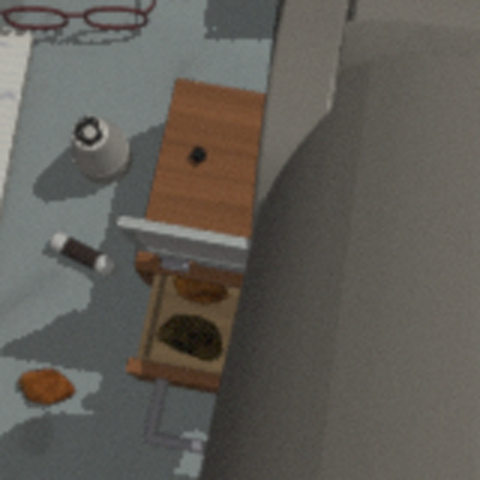

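The top view shows the flap's upper edge running from about (118,222) to (248,240) in the crop. The scene view shows the flap close to upright, with the drawer out and the bystanders undisturbed. Next I'll check the tilt numerically.

Run:
```python
from h import *
f=grab_frame("top");s=grab_frame("scene")
yw=-.178;Rz=R.from_euler('z',yw).as_matrix();c=np.array([.6322,.0872,0])
for u,v in[(118,216),(121,229),(246,234),(246,246)]:
    print("top edge cab",(Rz.T@(onz(f,150+u/3,110+v/3,.191)-c)).round(4))
for a in(80,85,90,95,100):
    t=np.radians(a);d=np.array([np.cos(t),0,np.sin(t)]);n=np.array([-np.sin(t),0,np.cos(t)])
    out=[]
    for y in(.075,-.075):
        for r in(.0,.098):
            for k in(.004,-.004): out.append(c+Rz@(np.array([-.066,y,.093])+d*r+n*k))
    print(a,"top",((proj(f,out)-[150,110])*3).round(0)[[2,3]].tolist(),"scene",((proj(s,out)-[120,60])*3).round(0)[[0,2,4,5,6,7]].tolist())
```

```text
top edge cab [-0.064   0.0764  0.191 ]
top edge cab [-0.0725  0.0725  0.191 ]
top edge cab [-0.0609 -0.0117  0.191 ]
top edge cab [-0.0691 -0.0133  0.191 ]
80 top [[124.0, 201.0], [127.0, 191.0]] scene [[207.0, 305.0], [212.0, 180.0], [363.0, 421.0], [372.0, 416.0], [380.0, 294.0], [390.0, 289.0]]
85 top [[121.0, 213.0], [124.0, 202.0]] scene [[207.0, 306.0], [201.0, 185.0], [363.0, 422.0], [372.0, 416.0], [370.0, 300.0], [379.0, 294.0]]
90 top [[118.0, 225.0], [121.0, 214.0]] scene [[207.0, 306.0], [191.0, 191.0], [363.0, 422.0], [372.0, 416.0], [359.0, 307.0], [369.0, 300.0]]
95 top [[116.0, 237.0], [118.0, 226.0]] scene [[207.0, 307.0], [180.0, 198.0], [363.0, 423.0], [372.0, 415.0], [348.0, 315.0], [358.0, 308.0]]
100 top [[113.0, 250.0], [116.0, 238.0]] scene [[207.0, 307.0], [170.0, 206.0], [363.0, 423.0], [372.0, 415.0], [337.0, 324.0], [347.0, 316.0]]
```

```bash
python3 -m inch '[[[0,0.05,0],[0,0,0],1],[[0,0.1,0],[0,0,0],1],[[0,0.1,0],[0,0,0],1],[[0,0.1,0],[0,0,0],1],[[0,0.1,0],[0,0,0],1],[[0,0.1,0],[0,0,0],1],[[0,0.1,0],[0,0,0],1],[[0,0.1,0],[0,0,0],1]]' >/dev/null; python3 go.py .5484 -.0051 .193; python3 -c "
from plant import arm
print(arm.close_job())"
```

```text
t 11.6 pos [ 0.5479 -0.0047  0.1931] w 0.0133 gf 30.003173053264618 F [0.7 1.7 8.5] turn [-0.03 -0.01 -0.16]
shift cm [-0.03  0.06  0.01]
the job is handed in; nothing more can be done
None
```

I handed the job in at 11.6 s with the drawer out at its stop and the gripper holding the flap by its pin, about 90° upright by camera and arm readings; no verdict came back.

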